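# Reset the bench air regulator with its press-and-turn knob

### The job

Set the bench air regulator to its green marker: grip the black knob, press it fully down against its spring to free it from its stop and, while it is held down, turn it the short way until its white pointer line points at the green marker button on the dial (not the red one). Then let it spring all the way back up and let go; leave the timer, the dish and the marker pen where they are.

Things in the scene. Friction and masses are not known exactly. Their poses are not given: they have to be found in the camera images.
- regulator: grey box-shaped bench air regulator, fixed to the bench, 126 x 126 mm and 57 mm high to its round white dial face (116 mm across) on top; origin under the centre of the box on the bench, z up, x from the front (round gauge) to the back (two brass hose barbs, reaching 30 mm out)
- knob_grip (a point): point on the vertical axis of the black knob, inside its bar grip, 14 mm below the knob's top and 89 mm above the bench when the knob is up. The bar grip is 46 mm long, centred on the axis (along the point's x), 18 mm thick (along its y, the direction to close on it) and 34 mm tall, standing on a round foot 52 mm across whose top is 12 mm above the dial (20 mm below this point). x points along the white pointer line, z up; it turns and sinks with the knob
- knob (a joint): turning of the knob in rad, positive counter-clockwise from above, 0 when the pointer points along the regulator's +x (starts within 0.17); end stops at 1.6 either way. Up, hidden stops hold it within 0.27 of 0; pressed, it turns easily (0.05 N m) past them to the settings either side, from 0.62 on, where it can spring up and stays. Let go between 0.27 and 0.62 it stays half down
- knob_press (a joint): how far the knob is pressed down, in m: 0 up, 0.007 at the lower stop. The spring takes about 8 N to start and 12 N at the lower stop, and lifts the knob again when it is let go; the knob is free to turn past its stop from about 0.0045
- green_marker: green round marker button, 13 mm across and 4 mm high, fixed on the white dial 35 to 50 mm from the knob's axis, 46 to 69 degrees to one side of the regulator's +x; origin in the centre of its underside. The knob must point here
- red_marker: red marker button of the same size on the other side of the dial; not wanted
- timer: white bench timer, 60 x 64 x 18 mm, loose; leave it; origin in the centre of its underside
- dish: clear round culture dish, 58 mm across, 14 mm high, loose; leave it; origin in the centre of its underside
- marker_pen: red and white marker pen, 17 x 135 x 16 mm, lying along its y, loose; leave it; origin in the centre of its underside
There are look-alikes about, which are no part of the job. Of the things like the regulator, leave any that is brown; of the rest the larger one is meant.

How it is judged:
By the outcome, as a careful person would: the job done as asked, in the order asked, and still so for the second after the job is handed in, with the robot touching nothing.
It also fails if it takes over 35 s, if anything falls off the work surface, if the arm or the gripper's body presses on something with over 40 N, if the wrist force passes 120 N, or if a joint passes its speed limit or range.

### The arm

A 6-joint arm with a two-finger parallel gripper is mounted at the origin on a cart in front of the work surface, level with it; the furniture and walls round the work are solid. World frame = base frame: x ahead of the robot, y to its left, z up, the work surface at z = 0. Lengths are in m, angles in rad, forces in N, time in s.
With the tool pointing down it reaches from about 0.425 to 1.125 m from the base axis. Payload 14.9 kg.
Tool frame: the origin (TCP) lies at the very end of the fingers, on their centre line; the grasp point (between the pads) lies 19 mm behind it (r.hold_point_z is the distance from the TCP to the grasp point, in m); z points along the fingers, y is the line along which they close (so a half turn about z gives the same grasp; the last joint's range is limited). The gripper opens to 91 mm and grips with 3 to 60 N. Pads are 32 mm wide; open, the fingers measure 118 mm over their backs; the gripper's body (76 mm by 178 mm) begins 60 mm behind the grasp point.
Start: joints at [1.112, 0.379, 1.734, -0, 1.028, -0.033], TCP at [0.289, 0.638, 0.214] pointing down, gripper open.
Joint ranges: [-2.77, 2.77], [-0.74, 2.19], [0, 2.66], [-1.06, 4.2], [0.31, 2.87], [-3.08, 3.08]. Speed limits (rad/s): [1.89, 1.89, 2.39, 3.14, 3.14, 3.14].

### API

Orientations are given as a 3x3 rotation matrix whose columns are the frame's x, y, z axes.
In Python, from rig import r gives the robot as it stands. The module is installed in compiled form; this text tells all that it offers.
- The arm moves only by the shell command python3 -m handwheel 'ROWS' [FORCE]. ROWS is JSON, a list of rows, each an object with "twist": the turn, a rotation vector about the world's x, y, z in degrees, a list of three; "linear": the shift along the world's x, y, z in cm, a list of three; "jaw": the finger opening in cm, from 0 to 9.12. A call has 1 to 8 rows; each row shifts and turns the commanded pose from where the row before left it; what a row does not reach is not made up. A row lasts 1/10 s, in which the tool goes at most 50 mm and 8.59 degrees, less where a joint would pass 70% of its speed; a pose out of reach is approached as far as the arm can. A call with a gripper value outside its range is refused whole. The fingers move at their own pace and stop on an object; FORCE is the grip in N (left out, the last holds). Time passes only in rows, so rows that do not move let the fingers close. It gives the time, the measured TCP pose, the force, the opening and the grip force at its end, in the units of the state.
- r.observe(): the state, without advancing time (a new reading comes with each control period).
- r.get_image(name): name is "scene" or "top" or "wrist"; returns a dict with "image" (384x512x3 uint8, red, green, blue), "z_map" (384x512 float32, m along the optical axis (not along the pixel's ray), 0 where there is no reading), "fov_y" (degrees; the focal length in pixels is half the picture's height over the tangent of half this angle, whatever the lens; pixels are square), "cx", "cy" (the principal point, pixels), "R" (3x3) and "t" (3): a world point X has camera coordinates R X + t. Camera axes: x right, y down, z forward; pixel columns grow to the right and rows downward; lengths in m; the calibration is good to about 2 mm. A picture is of the moment at which its call begins.
- r.finish_job(): hands the job in; it is judged then, once.
The state is a dict: "clock": time; "joint_positions": joint angles; "qd": joint speeds; "joint_efforts": joint torques, N m; "eef_pos": TCP position; "orientation": TCP orientation; "contact_force": force on the tool from outside, world axes, zero at the start; "moment": the same for the moment, N m; "opening": finger opening in m; "grasp_force": force on a finger pad.
Only numpy, scipy, OpenCV 4.12 (cv2) and the standard library are available. Lean on these libraries where they do the work, as an engineer would, in place of code of your own. Each camera call takes 0.05 s, during which the arm holds its last target. There are 200 camera calls.

## Working session

There is one attempt and no reset: what is moved stays moved. The work goes in short steps, Python scripts to look and compute and a shell command to move; the robot and the scene stay as the last step left them, time stands still between calls to the robot, and variables do not carry over. Pictures are saved under pics/ and viewed, at most 10 in all, crops included, and the job is handed in when it is done.

```bash
mkdir -p pics; cat > h.py <<'E'
import numpy as np,cv2
from rig import r
def get(n):
    d=r.get_image(n); np.savez('pics/'+n+'.npz',**d); return d
def load(n): return np.load('pics/'+n+'.npz')
def f(d): return 192/np.tan(np.radians(float(d['fov_y']))/2)
def unproj(d,u,v,z=None,h=None):
    """pixel -> world, by depth, or by plane z=h"""
    R=d['R'];t=d['t'];ray=np.array([(u-d['cx'])/f(d),(v-d['cy'])/f(d),1.])
    c=-R.T@t
    if h is not None:
        w=R.T@ray; return c+w*(h-c[2])/w[2]
    if z is None: z=np.median(d['z_map'][int(v)-1:int(v)+2,int(u)-1:int(u)+2])
    return R.T@(ray*z-t)
E
python3 - <<'E'
from h import *
a=get('scene');b=get('top')
cv2.imwrite('pics/s1.png',cv2.resize(a['image'][:,:,::-1],(800,600),interpolation=2))
cv2.imwrite('pics/t1.png',cv2.resize(b['image'][:,:,::-1],(800,600),interpolation=2))
E
```

```text
(no output)
```

View pics/t1.png

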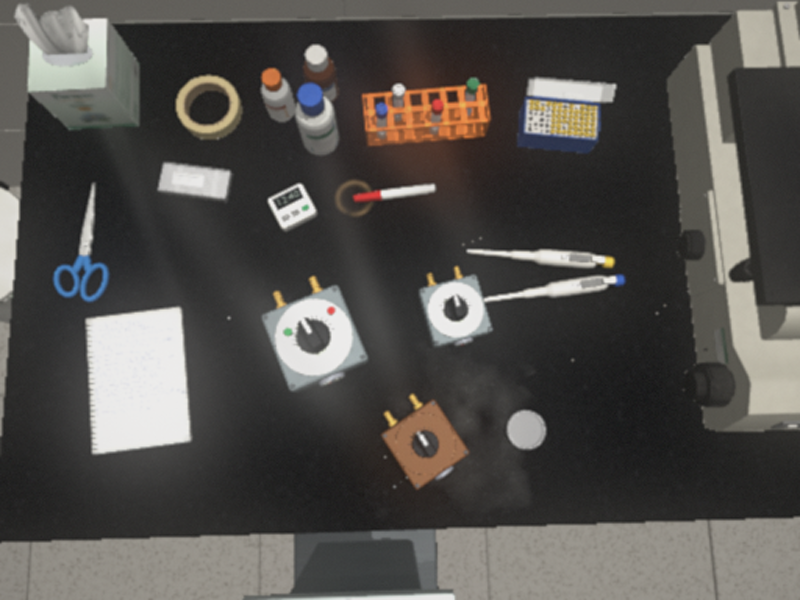

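View pics/s1.png

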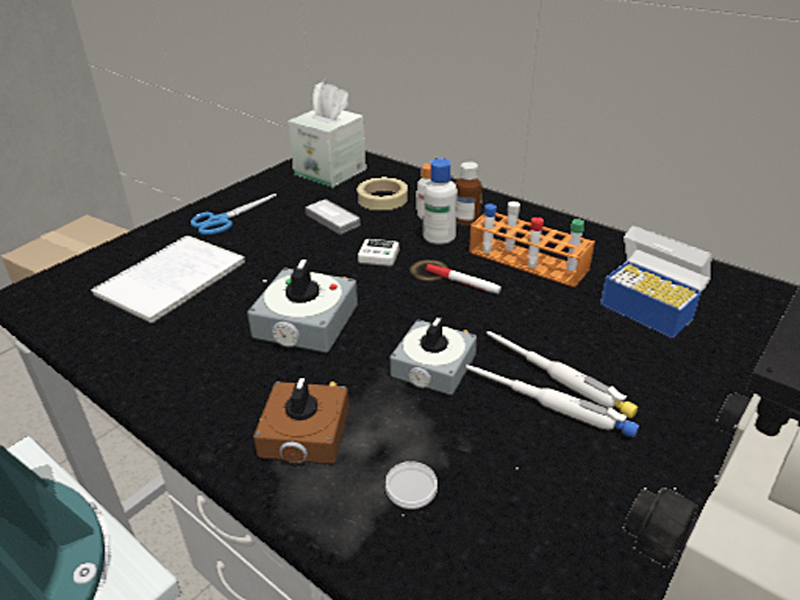

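The top view shows three candidates (800x600 pixels): a large grey regulator at (315,335) with green (288,331) and red (331,311) buttons, a small grey one at (456,310), and a brown one at (425,443). I choose the large grey one, with its barbs away from the robot. The timer is at (292,206), the pen at (395,193) and the dish at (526,430).

```bash
python3 - <<'E'
from h import *
b=load('top')
c=b['image'][170:260,150:250,::-1]
cv2.imwrite('pics/c1.png',cv2.resize(c,(660,594),interpolation=cv2.INTER_CUBIC))
print(b['R'],b['t'],f(b))
for n,u,v in [('reg',315,335),('small',456,310),('brown',425,443),('timer',292,206),('table',230,250)]:
    print(n,unproj(b,u*.64,v*.64).round(3))
E
```

```text
[[-0.02814452 -0.99945913  0.01700992]
 [-0.98470757  0.02479431 -0.172442  ]
 [ 0.17192699 -0.02160309 -0.98487279]] [-0.07465812  0.57843319  0.90457514] 400.2209444565265
reg [0.53  0.033 0.104]
small [ 0.565 -0.174  0.076]
brown [ 0.373 -0.121  0.08 ]
timer [0.753 0.079 0.017]
table [ 0.687  0.182 -0.001]
```

View pics/c1.png

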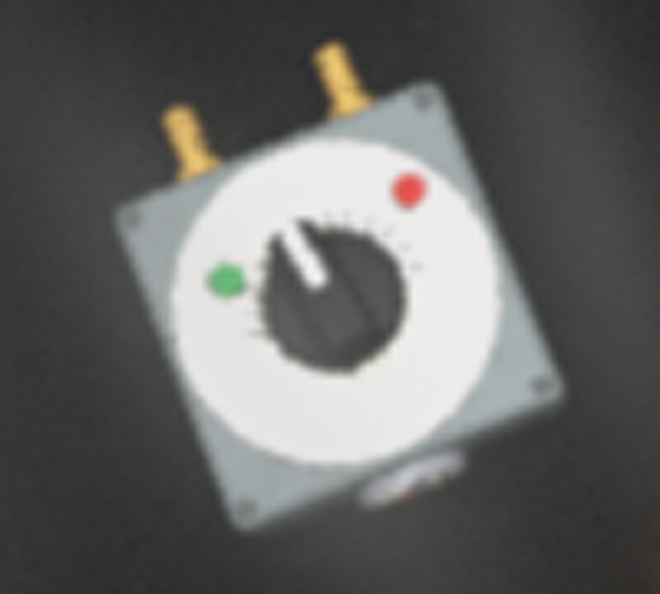

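The crop shows the large grey box with its dial centre near (335,302), green at (227,280), red at (408,190), and the pointer from (318,285) to (288,225).

```bash
python3 - <<'E'
from h import *
b=load('top')
P=lambda x,y,h: unproj(b,150+x/6.6-.4,170+y/6.6-.4,h=h)
cs=[P(x,y,.056) for x,y in[(120,212),(432,85),(562,400),(240,530)]]
print(np.round(cs,3),np.mean(cs,0)); print([np.linalg.norm(cs[i]-cs[i-1]).round(3) for i in range(4)])
d=P(335,302,.057);g=P(227,280,.061);rd=P(408,190,.061);p1=P(288,225,.103);p0=P(318,285,.103)
an=lambda v:np.degrees(np.arctan2(v[1],v[0])).round(1)
ax=(cs[0]-cs[3]+cs[1]-cs[2])
c=np.mean(cs,0)
print('dial',d,'green',g,np.linalg.norm((g-d)[:2]),'yaw',an(ax),'green ang',an(g-d),an(g-c),'red',an(rd-d),'ptr',an(p1-p0),p0,p1)
o=r.observe();print(o['eef_pos'],o['orientation'],o['opening'])
E
```

```text
[[ 0.568  0.118  0.056]
 [ 0.612  0.006  0.056]
 [ 0.497 -0.039  0.056]
 [ 0.454  0.075  0.056]] [0.53271516 0.039693   0.056     ]
[np.float64(0.122), np.float64(0.12), np.float64(0.124), np.float64(0.121)]
dial [0.53363563 0.04088651 0.057     ] green [0.54195865 0.07855127 0.061     ] 0.038573398728716464 yaw 20.9 green ang 77.5 76.6 red -34.3 ptr 25.9 [0.53359298 0.0411725  0.103     ] [0.55440823 0.05126879 0.103     ]
[0.28900161 0.63717372 0.21336832] [[-9.10720247e-01  4.13023584e-01 -3.87323776e-04]
 [ 4.13023766e-01  9.10719844e-01 -8.56884234e-04]
 [-1.16994914e-06 -9.40355746e-04 -9.99999558e-01]] 0.09114320954553645
```

The measurements agree: box about 0.122 m, yaw 20.9°, axis (0.5335, 0.0405), green at +56° relative to the box, pointer at +5°, so the turn is about +51° CCW. Moving above it with the tool y at −64°.

```bash
python3 -m handwheel '[{"twist":[0,0,-8],"linear":[1.5,-3.7,0],"jaw":9.1},{"twist":[0,0,-8],"linear":[1.5,-3.7,0],"jaw":9.1},{"twist":[0,0,-8],"linear":[1.5,-3.7,0],"jaw":9.1},{"twist":[0,0,-8],"linear":[1.5,-3.7,0],"jaw":9.1},{"twist":[0,0,-8],"linear":[1.5,-3.7,0],"jaw":9.1},{"twist":[0,0,-8],"linear":[1.5,-3.7,0],"jaw":9.1},{"twist":[0,0,-8],"linear":[1.5,-3.7,0],"jaw":9.1},{"twist":[0,0,-8],"linear":[1.5,-3.7,0],"jaw":9.1}]' 40
python3 -m handwheel '[{"twist":[0,0,-8],"linear":[1.5,-3.7,0],"jaw":9.1},{"twist":[0,0,-8],"linear":[1.5,-3.7,0],"jaw":9.1},{"twist":[0,0,-8],"linear":[1.5,-3.7,0],"jaw":9.1},{"twist":[0,0,-8],"linear":[1.5,-3.7,0],"jaw":9.1},{"twist":[0,0,-8],"linear":[1.5,-3.7,0],"jaw":9.1},{"twist":[0,0,-8],"linear":[1.5,-3.7,0],"jaw":9.1},{"twist":[0,0,-8],"linear":[1.5,-3.7,0],"jaw":9.1},{"twist":[0,0,-8],"linear":[1.5,-3.7,0],"jaw":9.1}]'
python3 -m handwheel '[{"twist":[0,0,0],"linear":[0,0,0],"jaw":9.1},{"twist":[0,0,0],"linear":[0,0,0],"jaw":9.1}]'
python3 - <<'E'
from h import *
o=r.observe();R=o['orientation'];print(o['clock'],o['eef_pos'],np.degrees(np.arctan2(R[1,1],R[0,1])),R[:,2],o['joint_positions'])
b=get('wrist')
cv2.imwrite('pics/w1.png',cv2.resize(b['image'][:,:,::-1],(800,600),interpolation=2))
E
```

```text
clock: 0.9
eef_pos: [0.4093, 0.3399, 0.2138]
orientation: [[-0.022, 1.0, -0.0], [1.0, 0.022, -0.0], [-0.0, -0.0, -1.0]]
contact_force: [0.8, 0.7, 0.5]
opening: 0.0907
grasp_force: 0.0
clock: 1.7
eef_pos: [0.5294, 0.0438, 0.2139]
orientation: [[0.889, 0.458, -0.0], [0.458, -0.889, 0.0], [-0.0, -0.0, -1.0]]
contact_force: [0.7, 0.0, -0.2]
opening: 0.0907
grasp_force: 0.0
clock: 1.9
eef_pos: [0.529, 0.045, 0.2136]
orientation: [[0.886, 0.463, -0.001], [0.463, -0.886, 0.0], [-0.001, -0.0, -1.0]]
contact_force: [-0.1, 1.1, 0.2]
opening: 0.0908
grasp_force: 0.0
1.9 [0.52897517 0.04498141 0.2136204 ] -62.42778605268435 [-6.56492072e-04  1.27703993e-04 -9.99999776e-01] [4.08495394e-02 1.12495721e-01 2.07499855e+00 1.89185620e-04
 9.54749123e-01 1.13031048e+00]
```

View pics/w1.png

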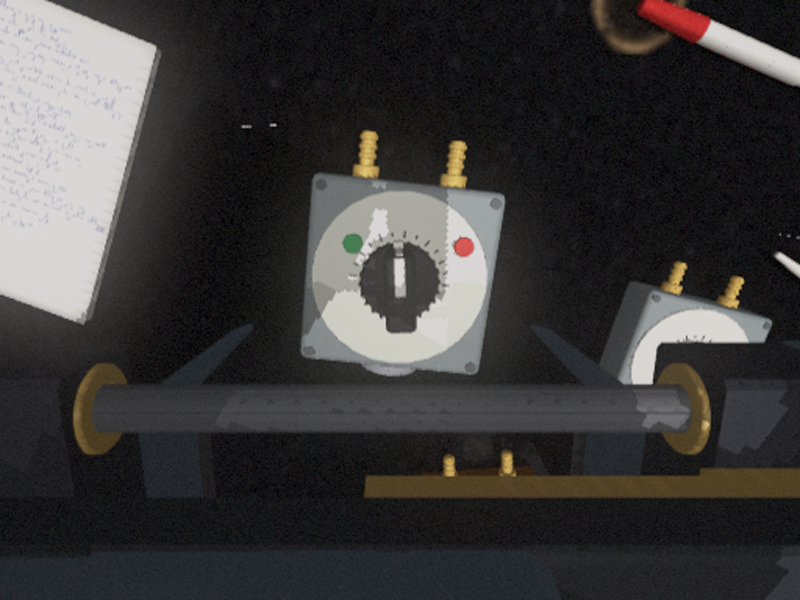

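The wrist view shows the same regulator: dial centre near (400,277), green (353,243), red (464,247), pointer from (400,297) to (399,258).

```bash
python3 - <<'E'
from h import *
b=load('wrist')
P=lambda x,y,h: unproj(b,x*.64-.2,y*.64-.2,h=h)
an=lambda v:np.degrees(np.arctan2(v[1],v[0])).round(1)
cs=[P(x,y,.056) for x,y in[(314,175),(505,192),(477,374),(302,357)]];c=np.mean(cs,0)
d=P(400,277,.057);g=P(353,243,.061);rd=P(464,247,.061);p0=P(400,297,.103);p1=P(399,258,.103)
print('c',c,'dial',d,'green',g,an(g-d),np.linalg.norm((g-d)[:2]),'red',an(rd-d),'yaw',an(cs[0]-cs[3]+cs[1]-cs[2]),'ptr',an(p1-p0),p0,p1)
# colour centroids
im=b['image'].astype(int)
m=(im[...,1]>im[...,0]+35)&(im[...,1]>im[...,2]+15);m[:100]=0;v,u=np.nonzero(m);print(len(u),u.mean()/.64,v.mean()/.64)
E
```

```text
c [0.5344133  0.04292535 0.056     ] dial [0.53563957 0.04315989 0.057     ] green [0.54194372 0.08051866 0.061     ] 80.4 0.03788693884823794 red -36.0 yaw 21.6 ptr 29.2 [0.53277683 0.0424648  0.103     ] [0.55236534 0.05341021 0.103     ]
110 351.9886363636364 242.84090909090907
```

```bash
python3 -m handwheel '[{"twist":[0,0,0],"linear":[0.55,-0.25,-3],"jaw":7},{"twist":[0,0,0],"linear":[0,0,-4],"jaw":6},{"twist":[0,0,0],"linear":[0,0,-4],"jaw":6},{"twist":[0,0,0],"linear":[0,0,-2],"jaw":6},{"twist":[0,0,0],"linear":[0,0,-1],"jaw":6},{"twist":[0,0,0],"linear":[0,0,0],"jaw":6}]'
python3 -m handwheel '[{"twist":[0,0,0],"linear":[0,0,0],"jaw":1},{"twist":[0,0,0],"linear":[0,0,0],"jaw":1},{"twist":[0,0,0],"linear":[0,0,0],"jaw":1},{"twist":[0,0,0],"linear":[0,0,0],"jaw":1},{"twist":[0,0,0],"linear":[0,0,0],"jaw":1},{"twist":[0,0,0],"linear":[0,0,0],"jaw":1}]' 45
```

```text
clock: 2.55
eef_pos: [0.5339, 0.0438, 0.0732]
orientation: [[0.885, 0.465, -0.002], [0.465, -0.885, -0.0], [-0.002, -0.001, -1.0]]
contact_force: [-0.5, 0.3, 0.6]
opening: 0.0597
grasp_force: 0.0
clock: 3.15
eef_pos: [0.5348, 0.0427, 0.0742]
orientation: [[0.886, 0.464, 0.0], [0.464, -0.886, -0.001], [0.0, 0.001, -1.0]]
contact_force: [-1.4, -3.9, 3.8]
opening: 0.0175
grasp_force: 45.0
```

```bash
python3 -m handwheel '[{"twist":[0,0,0],"linear":[0,0,-0.2],"jaw":1},{"twist":[0,0,0],"linear":[0,0,-0.2],"jaw":1},{"twist":[0,0,0],"linear":[0,0,-0.2],"jaw":1},{"twist":[0,0,0],"linear":[0,0,-0.1],"jaw":1},{"twist":[0,0,0],"linear":[0,0,0],"jaw":1},{"twist":[0,0,0],"linear":[0,0,0],"jaw":1}]' 60
```

```text
clock: 3.75
eef_pos: [0.5349, 0.0427, 0.0675]
orientation: [[0.886, 0.464, 0.0], [0.464, -0.886, -0.0], [-0.0, 0.0, -1.0]]
contact_force: [-3.9, -4.3, 11.4]
opening: 0.0178
grasp_force: 60.0
```

```bash
python3 -m handwheel '[{"twist":[0,0,0],"linear":[0,0,-0.1],"jaw":1},{"twist":[0,0,0],"linear":[0,0,0],"jaw":1},{"twist":[0,0,0],"linear":[0,0,0],"jaw":1}]'
```

```text
clock: 4.05
eef_pos: [0.5349, 0.0427, 0.067]
orientation: [[0.886, 0.464, -0.0], [0.464, -0.886, -0.0], [-0.0, 0.0, -1.0]]
contact_force: [-7.8, -4.0, 23.2]
opening: 0.0176
grasp_force: 60.0
```

Fully down: 23 N exceeds the 12 N spring. Now turning.

```bash
python3 -m handwheel '[{"twist":[0,0,6],"linear":[0,0,0],"jaw":1},{"twist":[0,0,6],"linear":[0,0,0],"jaw":1},{"twist":[0,0,6],"linear":[0,0,0],"jaw":1},{"twist":[0,0,6],"linear":[0,0,0],"jaw":1},{"twist":[0,0,6],"linear":[0,0,0],"jaw":1},{"twist":[0,0,6],"linear":[0,0,0],"jaw":1},{"twist":[0,0,6],"linear":[0,0,0],"jaw":1},{"twist":[0,0,6],"linear":[0,0,0],"jaw":1}]'
python3 -m handwheel '[{"twist":[0,0,0],"linear":[0,0,0],"jaw":1},{"twist":[0,0,0],"linear":[0,0,0],"jaw":1}]'
python3 - <<'E'
from h import *
o=r.observe();R=o['orientation'];print(o['clock'],o['eef_pos'],np.degrees(np.arctan2(R[1,1],R[0,1])),o['contact_force'],o['moment'],o['joint_positions'])
w=get('wrist');t=get('top')
a=cv2.resize(w['image'][90:290,120:420,::-1],(800,533),interpolation=2)
cv2.imwrite('pics/w2.png',a)
E
```

```text
clock: 4.85
eef_pos: [0.5339, 0.0434, 0.067]
orientation: [[0.245, 0.97, -0.002], [0.97, -0.245, 0.001], [0.0, -0.002, -1.0]]
contact_force: [-14.9, 6.1, 30.7]
opening: 0.0177
grasp_force: 60.0
clock: 5.05
eef_pos: [0.5339, 0.0434, 0.067]
orientation: [[0.249, 0.969, -0.002], [0.969, -0.249, 0.001], [-0.0, -0.002, -1.0]]
contact_force: [-14.5, 4.7, 30.7]
opening: 0.0175
grasp_force: 60.0
5.05 [0.53394545 0.04337807 0.06698831] -14.39916710519318 [-14.49482593   4.72022959  30.70032193] [0.89914826 2.97895749 0.01762817] [3.72480803e-02 3.56762484e-01 2.11310748e+00 9.78635379e-04
 6.73935642e-01 2.87795551e-01]
```

View pics/w2.png

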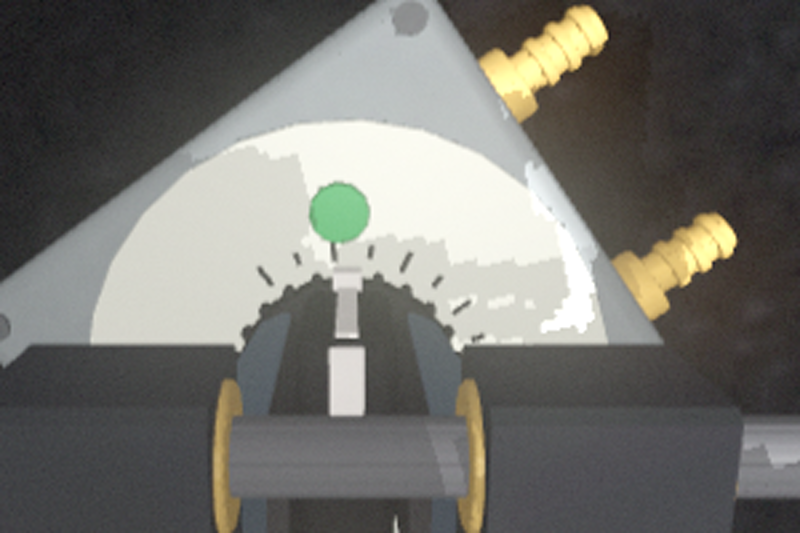

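The close view shows the pointer along column ~347 (rows 268–415) and the green button at (340,212), so a few degrees remain.

```bash
python3 - <<'E'
from h import *
b=load('wrist');s=.375
P=lambda x,y,h: unproj(b,120+x*s-.3,90+y*s-.3,h=h)
an=lambda v:np.degrees(np.arctan2(v[1],v[0])).round(1)
g=P(340,212,.061);ft=P(347,270,.062);q1=P(347,350,.096);q0=P(347,413,.096)
eL=P(91,335,.057);eR=P(606,335,.057);eT=P(350,121,.057)
# circle through three
A=np.c_[2*np.array([eL,eR,eT])[:,:2],np.ones(3)];sol=np.linalg.solve(A,[(p[:2]**2).sum() for p in(eL,eR,eT)])
c=sol[:2];print('c',c,'rad',np.sqrt(sol[2]+c@c))
for cc in(c,np.array([.534,.0433])):print('green',g,an(g[:2]-cc),np.linalg.norm(g[:2]-cc),'foot',ft,an(ft[:2]-cc))
print('bar',an(q1-q0),q0,q1,'foot-bar',an(ft-q0))
E
```

```text
c [0.5335865  0.04272783] rad 0.057523924014905504
green [0.54169192 0.081133   0.061     ] 78.1 0.039251175211743816 foot [0.5400789  0.06906841 0.062     ] 76.2
green [0.54169192 0.081133   0.061     ] 78.5 0.03860700883497436 foot [0.5400789  0.06906841 0.062     ] 76.7
bar 75.5 [0.53573924 0.05177927 0.096     ] [0.53864368 0.06304026 0.096     ] foot-bar 75.9
```

```bash
python3 -m handwheel '[{"twist":[0,0,2.5],"linear":[-0.07,0.02,0],"jaw":1},{"twist":[0,0,0],"linear":[0,0,0],"jaw":1},{"twist":[0,0,0],"linear":[0,0,0],"jaw":1}]'
python3 -m handwheel '[{"twist":[0,0,0],"linear":[0,0,-0],"jaw":1},{"twist":[0,0,0],"linear":[0,0,0.2],"jaw":1},{"twist":[0,0,0],"linear":[0,0,0.2],"jaw":1},{"twist":[0,0,0],"linear":[0,0,0.2],"jaw":1},{"twist":[0,0,0],"linear":[0,0,0.2],"jaw":1},{"twist":[0,0,0],"linear":[0,0,0],"jaw":1},{"twist":[0,0,0],"linear":[0,0,0],"jaw":1}]'
python3 - <<'E'
from h import *
o=r.observe();R=o['orientation'];print(np.degrees(np.arctan2(R[1,1],R[0,1]))+90,o['contact_force'],o['moment'],o['eef_pos'])
E
```

```text
clock: 5.45
eef_pos: [0.5338, 0.0434, 0.067]
orientation: [[0.206, 0.979, -0.001], [0.979, -0.206, 0.0], [0.0, -0.001, -1.0]]
contact_force: [-10.7, 3.2, 25.6]
opening: 0.0174
grasp_force: 60.0
clock: 6.15
eef_pos: [0.5337, 0.0434, 0.0741]
orientation: [[0.206, 0.978, -0.001], [0.978, -0.206, 0.0], [0.0, -0.001, -1.0]]
contact_force: [-4.1, 3.5, 8.3]
opening: 0.0177
grasp_force: 60.0
78.09497508983117 [-4.05617517  3.48900284  8.25989643] [0.70940099 0.98633307 0.12174149] [0.53371993 0.04341999 0.07409043]
```

```bash
python3 -m handwheel '[{"twist":[0,0,0],"linear":[0,0,0.05],"jaw":1},{"twist":[0,0,0],"linear":[0,0,0],"jaw":1},{"twist":[0,0,0],"linear":[0,0,0],"jaw":1}]' 15
python3 -m handwheel '[{"twist":[0,0,0],"linear":[0,0,0],"jaw":3},{"twist":[0,0,0],"linear":[0,0,0],"jaw":5},{"twist":[0,0,0],"linear":[0,0,0],"jaw":6},{"twist":[0,0,0],"linear":[0,0,0],"jaw":6},{"twist":[0,0,0],"linear":[0,0,2],"jaw":6},{"twist":[0,0,0],"linear":[0,0,4],"jaw":6},{"twist":[0,0,0],"linear":[0,0,4],"jaw":6},{"twist":[0,0,0],"linear":[0,0,4],"jaw":6}]'
python3 -m handwheel '[{"twist":[0,0,0],"linear":[-2,3,2],"jaw":9},{"twist":[0,0,0],"linear":[-1,5,1],"jaw":9},{"twist":[0,0,0],"linear":[0,5,0],"jaw":9},{"twist":[0,0,0],"linear":[0,5,0],"jaw":9},{"twist":[0,0,0],"linear":[0,5,0],"jaw":9},{"twist":[0,0,0],"linear":[0,5,0],"jaw":9},{"twist":[0,0,0],"linear":[0,0,0],"jaw":9},{"twist":[0,0,0],"linear":[0,0,0],"jaw":9}]'
python3 - <<'E'
from h import *
t=get('top')
cv2.imwrite('pics/t3.png',cv2.resize(t['image'][170:260,150:250,::-1],(660,594),interpolation=cv2.INTER_CUBIC))
E
```

```text
clock: 6.45
eef_pos: [0.5336, 0.0433, 0.0742]
orientation: [[0.206, 0.978, -0.001], [0.978, -0.206, 0.0], [0.0, -0.001, -1.0]]
contact_force: [-2.1, 4.1, -0.3]
opening: 0.0181
grasp_force: 15.0
clock: 7.25
eef_pos: [0.5337, 0.0431, 0.216]
orientation: [[0.206, 0.979, -0.0], [0.979, -0.206, -0.0], [-0.0, -0.0, -1.0]]
contact_force: [0.2, 0.8, 0.1]
opening: 0.0602
grasp_force: 0.0
clock: 8.05
eef_pos: [0.5039, 0.3219, 0.2437]
orientation: [[0.204, 0.979, -0.0], [0.979, -0.204, -0.0], [-0.001, -0.0, -1.0]]
contact_force: [0.3, -0.8, 0.4]
opening: 0.0898
grasp_force: 0.0
```

View pics/t3.png

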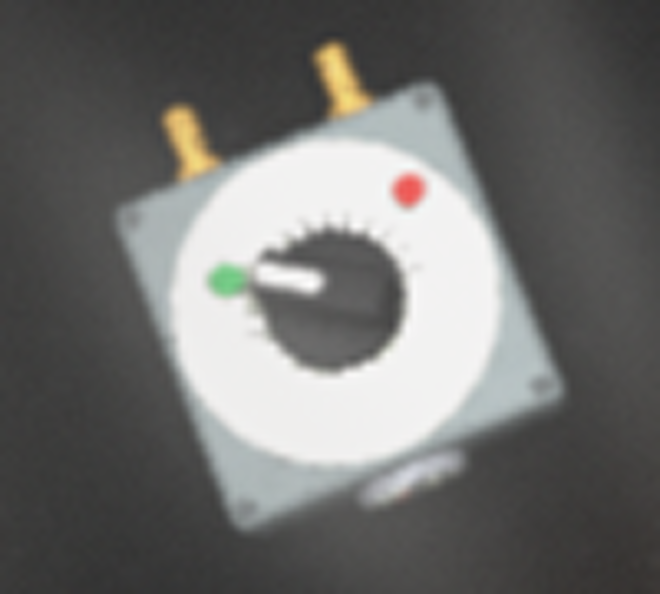

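The pointer runs (320,283)→(258,271), parallel to the dial-centre-to-green line (335,302)→(227,280). Checking the knob height against the picture from before, then handing in.

```bash
python3 - <<'E'
from h import *
t=load('top');z=unproj(t,315*.64,335*.64)
print(z,r.observe()['clock'])
if z[2]>.1: print(r.finish_job())
E
```

```text
[0.52955634 0.03253223 0.10431298] 8.1
the job is handed in; nothing more can be done
None
```

The knob on the large grey regulator now points at the green marker. It was pressed to its lower stop for the turn, sprang fully back up (top at 104 mm, as at the start) and was released. The timer, dish and pen were not touched, and the job was handed in at 8.1 s.

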